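# Sort the left- and right-hand throwing ribs

## Task

On the pottery bench lie a left-hand and a right-hand wooden throwing rib, mirror images of each other with one toe each, beside a T-shaped rib that has a toe on both sides and is not wanted. Put each one-toed rib into the dark wooden tray whose screwed-down sample has its toe on the same hand, lying flat on the tray floor with the grip bar up.

Things in the scene. Friction and masses are not known exactly. Their poses are not given: they have to be found in the camera images.
- rib_left: Pale wooden rib, flat, 10 mm thick: stem 90 x 30 mm along x; at its +x end one toe, x 15 to 45 mm, juts to +y, 45 mm from the centre line. On top a browner grip bar along x, 60 long, 16 wide, from 10 to 36 mm up; pinch it across (along y). Origin: underside of the stem below mid-bar; z up. From above, toe end pointing away from you, the toe is on the left. About 0.1 kg.
- rib_right: Pale wooden rib, flat, 10 mm thick: stem 90 x 30 mm along x; at its +x end one toe, x 15 to 45 mm, juts to -y, 45 mm from the centre line. On top a browner grip bar along x, 60 long, 16 wide, from 10 to 36 mm up; pinch it across (along y). Origin: underside of the stem below mid-bar; z up. From above, toe end pointing away from you, the toe is on the right. About 0.1 kg.
- tray_left: Dark wooden tray, fixed, for the left-hand rib: open box 152 (x) by 142 (y) by 30 mm high, walls 6, floor 5 mm (inside 140 by 130). Origin: underside at the box's centre; z up. On its +x wall a solid ledge, 80 mm long, 30 high, carries a screwed-down sample left-hand rib, grip bar up, top 66 mm above the table.
- tray_right: Dark wooden tray, fixed, for the right-hand rib: open box 152 (x) by 142 (y) by 30 mm high, walls 6, floor 5 mm (inside 140 by 130). Origin: underside at the box's centre; z up. On its +x wall a solid ledge, 80 mm long, 30 high, carries a screwed-down sample right-hand rib, grip bar up, top 66 mm above the table.
Mind the look-alikes: they are no part of the job. Leave any grey look-alike of the rib_left alone.

How it is judged (in metres and radians):
At the end, for the whole second after the job is handed in: Each one-toed rib lies at rest on the floor of the tray of its own hand: origin within 70 mm along and 65 mm across from the tray's centre (its inside), less than 15 mm above the tray's underside, grip bar up and level within 0.17 rad (about 10 degrees) (x of rib_left in the frame of tray_left between -0.07 and 0.07 m and y of rib_left in the frame of tray_left between -0.065 and 0.065 m and z of rib_left in the frame of tray_left between 0 and 0.015 m and angle between each of rib_left, rib_right's own z axis and vertical below 0.17 rad and linear speed of each of rib_left, rib_right below 0.02 m/s and x of rib_right in the frame of tray_right between -0.07 and 0.07 m and y of rib_right in the frame of tray_right between -0.065 and 0.065 m and z of rib_right in the frame of tray_right between 0 and 0.015 m); the robot touches nothing.
It also fails if it takes over 53 s, if anything falls off the work surface, if the arm or the gripper's body presses on something with over 40 N, if the wrist force passes 120 N, or if a joint passes its speed limit or range.

## Robot

A 7-joint arm with a two-finger parallel gripper is mounted at the origin on the work surface. World frame = base frame: x ahead of the robot, y to its left, z up, the work surface at z = 0. Lengths are in mm, angles in rad, forces in N, time in s.
With the tool pointing down it reaches from about 400 to 875 mm from the base axis. Payload 6.5 kg.
Tool frame: the origin (TCP) lies at the very end of the fingers, on their centre line; the grasp point (between the pads) lies 19 mm behind it; x points along the fingers, y is the direction in which the jaws open and shut, and the axes are right-handed (so a half turn about x gives the same grasp; the last joint's range is limited). The gripper opens to 88 mm and grips with 3 to 60 N. Pads are 18 mm wide; open, the fingers measure 123 mm over their backs; the gripper's body (75 mm by 187 mm) begins 45 mm behind the grasp point.
Start: joints at [1.207, 0.536, -0.004, 1.538, 0.003, 1.067, -0.071], TCP at [190.717, -621.383, 238.716] pointing down, gripper open.
Joint ranges: [-2.7, 2.7], [-0.37, 2.16], [-1.27, 1.26], [0.24, 2.4], [-1.31, 4.45], [0.19, 1.91], [-2.76, 2.76]. Speed limits (rad/s): [2.39, 2.39, 3.14, 3.14, 3.14, 3.14, 3.14].

## Interface

Orientations are given as a rotation vector (axis times angle).
In Python, from rig import observe, imaging, job gives the robot as it stands.
- The arm moves only by the tool drive_tool, never from a script. Its argument "motion" is a list that holds one entry, the list of rows, each a list of 7 numbers: the shift along the tool's x, y, z in cm, then the turn, a rotation vector about the tool's x, y, z in rad, then the closure, from -1 (fully open) to 1 (shut), so that 0 is half open. A call has 1 to 5 rows; each row shifts and turns the commanded pose from where the row before left it, along the tool's axes as they then stand; what a row does not reach is not made up. A row lasts 1/10 s, in which the tool goes at most 50 mm and 8.59 degrees, less where a joint would pass 70% of its speed; a pose out of reach is approached as far as the arm can. A call with a gripper value outside its range is refused whole. The fingers move at their own pace and stop on an object; "newtons" is the grip in N (left out, the last holds). Time passes only in rows, so rows that do not move let the fingers close. It gives the time, the measured TCP pose, the force and the opening at its end, in the units of the state.
- observe(): the state, without advancing time (a new reading comes with each control period).
- imaging.grab_frame(name): name is "side" or "top" or "wrist"; returns the picture (480x640x3 uint8, red, green, blue); there is no depth.
- imaging.camera_model(name): a dict with "vfov" (degrees; the focal length in pixels is half the picture's height over the tangent of half this angle, whatever the lens; pixels are square), "cx", "cy" (the principal point, pixels), "k1" (the pictures are not rectified: a ray, as slopes to the right and down, at radius r is drawn at 1 + k1 r^2 times it, then the intrinsics apply), "pose" (4x4, takes a point from camera to world coordinates). Camera axes: x right, y down, z forward; pixel columns grow to the right and rows downward; lengths in mm; the calibration is good to about 2 mm. A picture is of the moment at which its call begins: read the wrist's pose just before it. camera_model takes no time and is no camera call; for the wrist camera it gives the pose at the moment of the call.
- job.job_done(): hands the job in, once; it reports no verdict.
The state is a dict: "t": time; "joint_pos": joint angles; "joint_vel": joint speeds; "tau": joint torques, N m; "eef_pos": TCP position; "eef_rot": TCP orientation; "contact_force": force on the tool from outside, world axes, zero at the start; "wrist_torque": the same for the moment, N m; "gripper_width": finger opening in mm.
Only numpy, scipy, OpenCV 4.12 (cv2) and the standard library are available. Lean on these libraries where they do the work, as an engineer would, in place of code of your own. Each camera call takes 0.05 s, during which the arm holds its last target.

## Working session

There is one attempt and no reset: what is moved stays moved. The work goes in short steps, Python scripts to look and compute and a tool call to move; the robot and the scene stay as the last step left them, time stands still between calls to the robot, and variables do not carry over. Pictures are saved under pics/ and viewed, and the job is handed in when it is done.

Besides the shell and the picture viewer there is one more tool, called after "Call:" in YAML: its name, and indented under it one key for each argument. drive_tool: Moves the arm, as the interface text tells. Its arguments: {"type":"object","properties":{"motion":{"type":"array"},"newtons":{"type":"number"}},"required":["motion"]}

```bash
ls; mkdir -p pics; python3 - <<'E'
from rig import observe, imaging, job
import cv2
print(observe())
for n in ("top","side","wrist"):
    m=imaging.camera_model(n); print(n,m)
    cv2.imwrite(f"pics/{n}0.png",imaging.grab_frame(n)[:,:,::-1])
E
```

```text
pics
{'t': 0.0, 'joint_pos': array([ 1.20680262,  0.53715808, -0.00444785,  1.53885949,  0.00257073,
        1.06731728, -0.07115931]), 'joint_vel': array([-6.62212877e-05, -6.42627233e-05,  4.12140659e-04, -3.31869598e-04,
        2.26474151e-03, -3.25472204e-04,  2.10043084e-05]), 'tau': array([ 4.11481651e-04, -5.70975494e+01,  9.91254374e-01, -2.51602113e+01,
       -5.61747572e-02,  1.80254190e-02,  1.74562902e-04]), 'eef_pos': array([ 190.53283286, -620.80046206,  237.84955092]), 'eef_rot': array([ 2.06154642,  0.31118647, -2.06228322]), 'contact_force': array([-0.63911178, -0.28067649, -0.17672377]), 'wrist_torque': array([0.01307398, 0.01989609, 0.02047361]), 'gripper_width': 87.87489596811933}
top {'vfov': 43.252442238755556, 'cx': 327.9812323937971, 'cy': 238.19527908310195, 'k1': 0.014226579722096726, 'pose': array([[-2.30364771e-02, -9.88022377e-01,  1.52581464e-01,
         2.89355685e+02],
       [-9.99711325e-01,  2.38080697e-02,  3.23157569e-03,
        -1.58043833e+01],
       [-6.82553923e-03, -1.52462974e-01, -9.88285613e-01,
         1.33072807e+03],
       [ 0.00
[... 297 characters left out ...]
40e-01,  6.27607591e-01, -7.17157005e-01,
         7.70209690e+02],
       [-4.93808200e-03, -7.53550960e-01, -6.57370950e-01,
         7.39222826e+02],
       [ 0.00000000e+00,  0.00000000e+00,  0.00000000e+00,
         1.00000000e+00]])}
wrist {'vfov': 61.691909075774, 'cx': 318.3057315567184, 'cy': 236.87788061487305, 'k1': -0.05741904082090732, 'pose': array([[ 2.92639867e-01, -9.17342383e-01, -2.69897872e-01,
         2.59649628e+02],
       [-9.56219537e-01, -2.81469471e-01, -8.01194990e-02,
        -6.00114140e+02],
       [-2.47099921e-03,  2.81527778e-01, -9.59549897e-01,
         3.83566158e+02],
       [ 0.00000000e+00,  0.00000000e+00,  0.00000000e+00,
         1.00000000e+00]])}
```

View pics/top0.png

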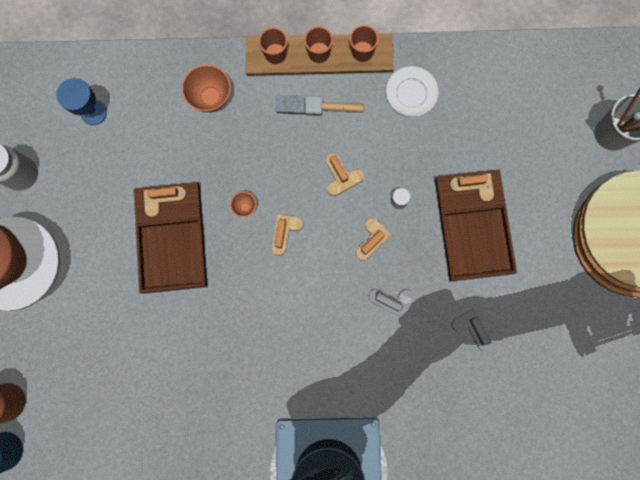

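View pics/side0.png

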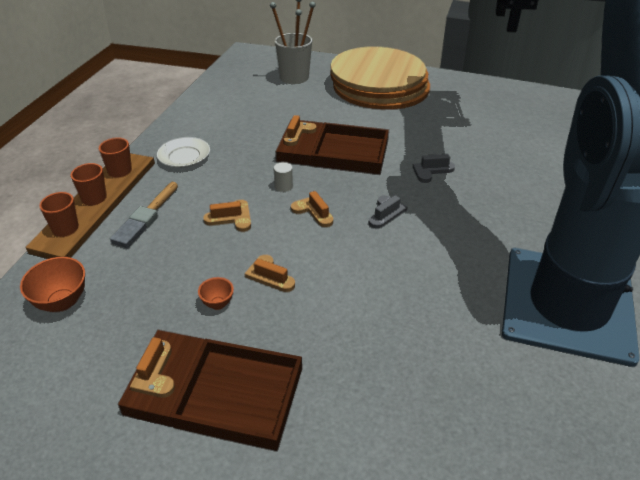

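```bash
python3 - <<'E'
import cv2
i=cv2.imread("pics/top0.png")
cv2.imwrite("pics/crop0.png",cv2.resize(i[140:350,260:500],None,fx=3,fy=2.8,interpolation=cv2.INTER_CUBIC)[:600,:800])
a=cv2.resize(i[170:300,125:215],None,fx=4,fy=4,interpolation=cv2.INTER_CUBIC)
b=cv2.resize(i[160:290,430:520],None,fx=4,fy=4,interpolation=cv2.INTER_CUBIC)
cv2.imwrite("pics/crop1.png",cv2.hconcat([a,b]))
E
```

```text
(no output)
```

View pics/crop0.png

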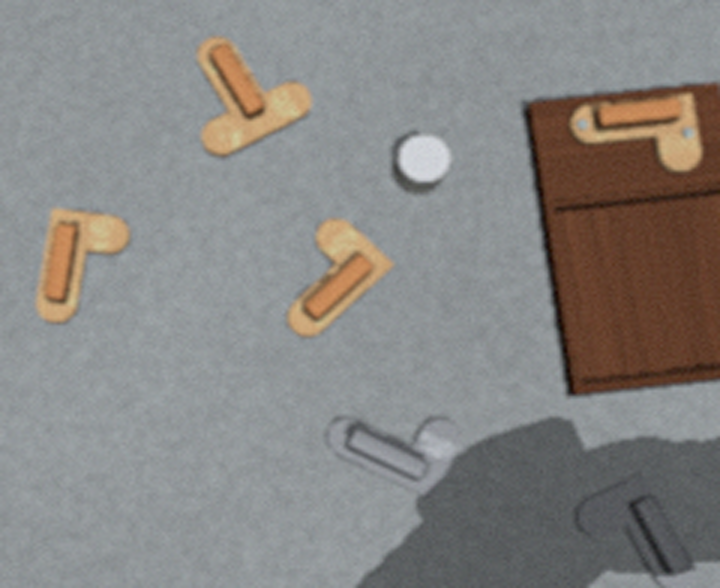

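View pics/crop1.png

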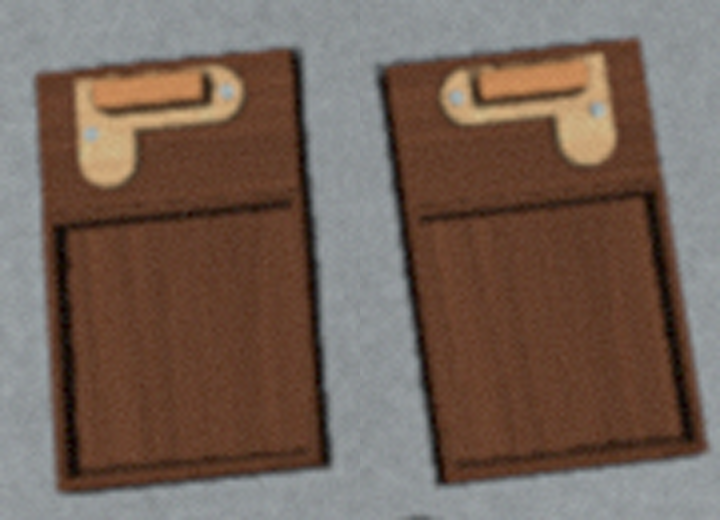

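```bash
cat > h.py <<'E'
import numpy as np, cv2
from scipy.spatial.transform import Rotation as R
def ray(m,px):
    f=240/np.tan(np.radians(m["vfov"])/2)
    px=np.asarray(px,float).reshape(-1,2)
    d=np.c_[(px[:,0]-m["cx"])/f,(px[:,1]-m["cy"])/f]
    u=d.copy()
    for _ in range(20): u=d/(1+m["k1"]*(u**2).sum(1,keepdims=True))
    P=m["pose"]; v=np.c_[u,np.ones(len(u))]@P[:3,:3].T
    return P[:3,3],v
def onz(m,px,z):
    o,v=ray(m,px); return o+v*((z-o[2])/v[:,2])[:,None]
E
python3 - <<'E'
from h import *
from rig import imaging
m=imaging.camera_model("top")
i=cv2.imread("pics/top0.png"); hsv=cv2.cvtColor(i,cv2.COLOR_BGR2HSV)
for n,(x0,y0,x1,y1) in dict(R=(265,208,308,260),L=(350,212,396,265),T=(320,150,370,200),sL=(140,180,190,218),sR=(445,168,500,205)).items():
    c=hsv[y0:y1,x0:x1]
    print(n)
    whole=cv2.inRange(c,(8,80,150),(25,255,255))
    bar=cv2.inRange(c,(5,138,150),(15,255,255))
    for nm,k,z in(("whole",whole,10),("bar",bar,36)):
        cs,_=cv2.findContours(k,cv2.RETR_EXTERNAL,cv2.CHAIN_APPROX_NONE)
        if not cs: continue
        cc=max(cs,key=cv2.contourArea); 
        rect=cv2.minAreaRect(cc); bx=cv2.boxPoints(rect)+[x0,y0]
        if n[0]=='s': z+=30
        w=onz(m,bx,z); e=[np.linalg.norm(w[j+1,:2]-w[j,:2]) for j in (0,1)]
        j=int(np.argmax(e)); d=w[j+1]-w[j]
        print(nm,"px",bx.mean(0).round(1),"ctr",w.mean(0).round(1),"size",np.round(e,1),"yaw",round(float(np.degrees(np.arctan2(d[1],d[0]))),1))
E
```

```text
R
whole px [287.2 235.7] ctr [501.3  78.6  10. ] size [88.8 57.9] yaw -9.4
bar px [279.7 233. ] ctr [503.2  92.9  36. ] size [57.3 12.2] yaw -9.9
L
whole px [367.  238.5] ctr [490.7 -97.6  10. ] size [86.9 58. ] yaw -46.2
bar px [372.5 241.5] ctr [ 479.8 -107.6   36. ] size [55.6 12.3] yaw -46.3
T
whole px [344.5 173.3] ctr [640.  -51.8  10. ] size [79.1 93.1] yaw -178.3
bar px [338.6 167.7] ctr [645.8 -38.5  36. ] size [12.7 56.7] yaw -152.5
sL
whole px [164.4 201. ] ctr [579.3 343.   40. ] size [90.2 59.8] yaw -84.6
bar px [161.5 191.7] ctr [593.8 342.3  66. ] size [54.1 14.9] yaw -85.5
sR
whole px [472.  188.9] ctr [ 589.8 -327.8   40. ] size [89.2 59.4] yaw -83.1
bar px [472.5 179.5] ctr [ 604.3 -323.8   66. ] size [54.3 13.9] yaw -86.1
```

```bash
python3 - <<'E'
from h import *
from rig import imaging
m=imaging.camera_model("top")
i=cv2.imread("pics/top0.png"); hsv=cv2.cvtColor(i,cv2.COLOR_BGR2HSV)
for n,(x0,y0,x1,y1) in dict(TL=(125,170,218,305),TR=(425,160,525,290)).items():
    c=hsv[y0:y1,x0:x1]
    k=cv2.inRange(c,(0,70,0),(30,255,255)); k=cv2.morphologyEx(k,cv2.MORPH_OPEN,np.ones((3,3)))
    cs,_=cv2.findContours(k,cv2.RETR_EXTERNAL,cv2.CHAIN_APPROX_NONE)
    cc=max(cs,key=cv2.contourArea)
    bx=cv2.boxPoints(cv2.minAreaRect(cc))+[x0,y0]
    w=onz(m,bx,30); print(n,bx.round(1).tolist()); print(w.round(0)[:,:2].tolist())
    e=[np.linalg.norm(w[j+1,:2]-w[j,:2]) for j in (0,1)]
    j=int(np.argmax(e)); d=w[j+1]-w[j]; d=d/np.linalg.norm(d); d*=np.sign(d[0])
    ctr=w.mean(0)[:2]; print("size",e,"ctr",ctr,"yaw",np.degrees(np.arctan2(d[1],d[0])),"box ctr",ctr-40*d[:2])
s=__import__("rig").observe()
Rm=R.from_rotvec(s["eef_rot"]).as_matrix(); print(Rm.round(3),s["eef_pos"])
E
```

```text
TL [[132.0, 186.7], [198.8, 182.0], [206.2, 287.8], [139.4, 292.5]]
[[615.0, 418.0], [622.0, 271.0], [389.0, 253.0], [382.0, 396.0]]
size [np.float64(147.2525346933769), np.float64(234.46496404694548)] ctr [502.16283762 334.17730656] yaw 4.418893157877888 box ctr [462.28174162 331.09539456]
TR [[434.4, 176.7], [500.4, 166.9], [516.1, 272.4], [450.1, 282.2]]
[[622.0, -249.0], [640.0, -396.0], [406.0, -414.0], [388.0, -271.0]]
size [np.float64(147.5932742945844), np.float64(234.82057751308446)] ctr [ 514.10377011 -332.45327617] yaw 4.437521563134904 box ctr [ 474.22367822 -335.54815442]
[[-0.     0.293 -0.956]
 [ 0.001 -0.956 -0.293]
 [-1.    -0.001  0.   ]] [ 190.58492957 -620.95777108  238.05811093]
```

View pics/wrist0.png

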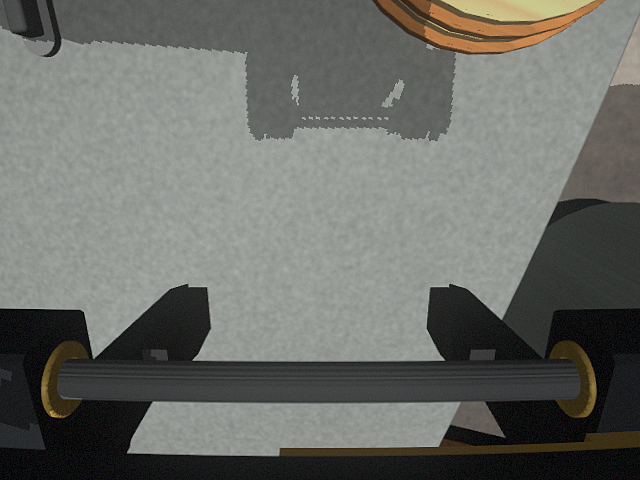

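```bash
cat >> h.py <<'E'
def plan(goal,yaw,n,g=-1,start=None):
    """rows from present pose to goal xyz (mm), jaw yaw deg (unwrapped rel. turn chosen shortest unless dyaw)"""
    from rig import observe
    s=observe(); p=s["eef_pos"]; M=R.from_rotvec(s["eef_rot"]).as_matrix()
    y0=np.degrees(np.arctan2(M[1,1],M[0,1])); tilt=np.degrees(np.arccos(-M[2,0]))
    dy=(yaw-y0+180)%360-180
    d=(np.array(goal)-p)/n
    print("t",s["t"],"p",p.round(1),"yaw",y0.round(1),"tilt",tilt.round(2),"dyaw",round(dy,1),"w",round(s["gripper_width"],1),"F",s["contact_force"].round(1),"q",s["joint_pos"].round(2))
    for k in range(n):
        a=np.radians(y0+dy*k/n); c,sn=np.cos(a),np.sin(a)
        print([round(-d[2]/10,2),round((d[0]*c+d[1]*sn)/10,2),round((d[0]*sn-d[1]*c)/10,2),round(-np.radians(dy)/n,3),0,0,g],",")
E
python3 -c "
from h import *
plan((480,-108,150),44,15)"
```

```text
t 0.15 p [ 190.6 -621.   238.1] yaw -72.9 tilt 0.07 dyaw 116.9 w 88.3 F [-0.  -0.5 -0.1] q [ 1.21  0.54 -0.    1.54  0.    1.07 -0.07]
[np.float64(0.59), np.float64(-2.7), np.float64(-2.85), np.float64(-0.136), 0, 0, -1] ,
[np.float64(0.59), np.float64(-2.29), np.float64(-3.19), np.float64(-0.136), 0, 0, -1] ,
[np.float64(0.59), np.float64(-1.84), np.float64(-3.47), np.float64(-0.136), 0, 0, -1] ,
[np.float64(0.59), np.float64(-1.35), np.float64(-3.69), np.float64(-0.136), 0, 0, -1] ,
[np.float64(0.59), np.float64(-0.84), np.float64(-3.84), np.float64(-0.136), 0, 0, -1] ,
[np.float64(0.59), np.float64(-0.31), np.float64(-3.91), np.float64(-0.136), 0, 0, -1] ,
[np.float64(0.59), np.float64(0.22), np.float64(-3.92), np.float64(-0.136), 0, 0, -1] ,
[np.float64(0.59), np.float64(0.75), np.float64(-3.85), np.float64(-0.136), 0, 0, -1] ,
[np.float64(0.59), np.float64(1.27), np.float64(-3.72), np.float64(-0.136), 0, 0, -1] ,
[np.float64(0.59), np.float64(1.76), np.float64(-3.51), np.float64(-0.136), 0, 0, -1] ,
[np.float64(0.59), np.float64(2.22), np.float64(-3.24), np.float64(-0.136), 0, 0, -1] ,
[np.float64(0.59), np.float64(2.64), np.float64(-2.91), np.float64(-0.136), 0, 0, -1] ,
[np.float64(0.59), np.float64(3.01), np.float64(-2.52), np.float64(-0.136), 0, 0, -1] ,
[np.float64(0.59), np.float64(3.32), np.float64(-2.09), np.float64(-0.136), 0, 0, -1] ,
[np.float64(0.59), np.float64(3.58), np.float64(-1.62), np.float64(-0.136), 0, 0, -1] ,
```

Call:
drive_tool:
  motion:
    - [[0.5, -2.7, -2.85, -0.136, 0, 0, -1], [0.5, -2.3, -3.2, -0.136, 0, 0, -1], [0.6, -1.85, -3.5, -0.136, 0, 0, -1], [0.6, -1.35, -3.7, -0.136, 0, 0, -1], [0.6, -0.85, -3.85, -0.136, 0, 0, -1]]

```text
t: 0.65
eef_pos: [288.1, -448.2, 210.4]
eef_rot: [1.627, 0.872, -1.627]
contact_force: [0.9, -0.2, 0.1]
gripper_width: 88.4
```

Call:
drive_tool:
  motion:
    - [[0.6, -0.3, -3.9, -0.136, 0, 0, -1], [0.6, 0.2, -3.9, -0.136, 0, 0, -1], [0.6, 0.75, -3.85, -0.136, 0, 0, -1], [0.6, 1.25, -3.7, -0.136, 0, 0, -1], [0.6, 1.75, -3.5, -0.136, 0, 0, -1]]

```text
t: 1.15
eef_pos: [383.9, -277.9, 180.5]
eef_rot: [1.141, 1.251, -1.141]
contact_force: [0.3, -0.5, -0.3]
gripper_width: 88.3
```

Call:
drive_tool:
  motion:
    - [[0.6, 2.2, -3.25, -0.136, 0, 0, -1], [0.6, 2.65, -2.9, -0.136, 0, 0, -1], [0.6, 3.0, -2.5, -0.136, 0, 0, -1], [0.6, 3.3, -2.1, -0.136, 0, 0, -1], [0.6, 3.6, -1.6, -0.136, 0, 0, -1]]

```text
t: 1.65
eef_pos: [480.4, -107.4, 150.4]
eef_rot: [0.624, 1.479, -0.624]
contact_force: [0.1, -1.0, 0.3]
gripper_width: 88.2
```

Call:
drive_tool:
  motion:
    - [[0, 0, 0, 0, 0, 0, -1], [0, 0, 0, 0, 0, 0, -1]]

```text
t: 1.85
eef_pos: [479.8, -108.1, 150.4]
eef_rot: [0.628, 1.479, -0.628]
contact_force: [0.1, -0.9, -0.2]
gripper_width: 87.9
```

```bash
python3 -c "
from h import *
from rig import imaging
plan((480,-108,60),44,3)
np.save('mw.npy',imaging.camera_model('wrist')['pose'])
cv2.imwrite('pics/w1.png',imaging.grab_frame('wrist')[:,:,::-1])
"
```

```text
t 1.85 p [ 479.8 -108.1  150.4] yaw 44.0 tilt 0.05 dyaw 0.0 w 87.9 F [ 0.1 -0.9 -0.2] q [ 0.61  0.47 -0.6   1.99  0.37  0.79  0.57]
[np.float64(3.01), np.float64(0.01), np.float64(0.0), np.float64(-0.0), 0, 0, -1] ,
[np.float64(3.01), np.float64(0.01), np.float64(0.0), np.float64(-0.0), 0, 0, -1] ,
[np.float64(3.01), np.float64(0.01), np.float64(0.0), np.float64(-0.0), 0, 0, -1] ,
```

View pics/w1.png

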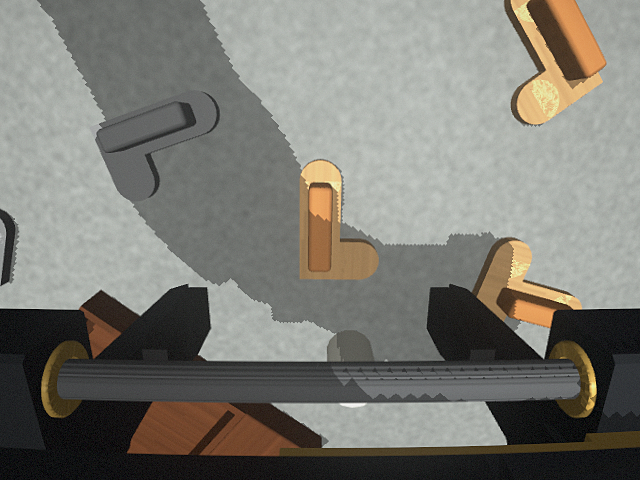

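Call:
drive_tool:
  motion:
    - [[4.5, 0, 0, 0, 0, 0, -1], [4.5, 0, 0, 0, 0, 0, -1], [3, 0, 0, 0, 0, 0, -1], [1.7, 0, 0, 0, 0, 0, -1], [0, 0, 0, 0, 0, 0, -1]]
  newtons: 30

```text
t: 2.4
eef_pos: [477.6, -110.2, 11.9]
eef_rot: [0.629, 1.481, -0.633]
contact_force: [-1.2, -0.2, 0.3]
gripper_width: 88.0
```

Call:
drive_tool:
  motion:
    - [[0, 0, 0, 0, 0, 0, 1], [0, 0, 0, 0, 0, 0, 1], [0, 0, 0, 0, 0, 0, 1], [0, 0, 0, 0, 0, 0, 1], [0, 0, 0, 0, 0, 0, 1]]

```text
t: 2.9
eef_pos: [480.3, -108.8, 14.2]
eef_rot: [0.628, 1.477, -0.628]
contact_force: [-0.7, -0.5, 0.3]
gripper_width: 50.4
```

Call:
drive_tool:
  motion:
    - [[0, 0, 0, 0, 0, 0, 1], [0, 0, 0, 0, 0, 0, 1], [0, 0, 0, 0, 0, 0, 1]]

```text
t: 3.2
eef_pos: [479.9, -108.6, 13.7]
eef_rot: [0.628, 1.478, -0.628]
contact_force: [-0.2, -0.2, 0.6]
gripper_width: 26.3
```

Call:
drive_tool:
  motion:
    - [[0, 0, 0, 0, 0, 0, 1], [0, 0, 0, 0, 0, 0, 1], [0, 0, 0, 0, 0, 0, 1], [-4, 0, 0, 0, 0, 0, 1], [-5, 0, 0, 0, 0, 0, 1]]

```text
t: 3.7
eef_pos: [478.0, -108.2, 103.1]
eef_rot: [0.628, 1.483, -0.629]
contact_force: [0.3, -0.1, -0.4]
gripper_width: 15.7
```

Call:
drive_tool:
  motion:
    - [[-4, 0, 0, 0, 0, 0, 1], [0, 0, 0, 0, 0, 0, 1], [0, 0, 0, 0, 0, 0, 1]]

```text
t: 4.0
eef_pos: [480.1, -109.0, 144.0]
eef_rot: [0.628, 1.477, -0.629]
contact_force: [-0.4, 0.4, -1.9]
gripper_width: 15.9
```

```bash
python3 -c "
from h import *
from rig import imaging
plan((462,331,150),94.4,12,1)
cv2.imwrite('pics/w2.png',imaging.grab_frame('wrist')[:,:,::-1])
"
```

```text
t 4.0 p [ 480.1 -109.   144. ] yaw 43.9 tilt 0.08 dyaw 50.5 w 15.9 F [-0.4  0.4 -1.9] q [ 0.62  0.48 -0.6   2.    0.38  0.77  0.55]
[np.float64(-0.05), np.float64(2.43), np.float64(-2.75), np.float64(-0.073), 0, 0, 1] ,
[np.float64(-0.05), np.float64(2.63), np.float64(-2.56), np.float64(-0.073), 0, 0, 1] ,
[np.float64(-0.05), np.float64(2.81), np.float64(-2.36), np.float64(-0.073), 0, 0, 1] ,
[np.float64(-0.05), np.float64(2.98), np.float64(-2.15), np.float64(-0.073), 0, 0, 1] ,
[np.float64(-0.05), np.float64(3.13), np.float64(-1.92), np.float64(-0.073), 0, 0, 1] ,
[np.float64(-0.05), np.float64(3.26), np.float64(-1.69), np.float64(-0.073), 0, 0, 1] ,
[np.float64(-0.05), np.float64(3.37), np.float64(-1.45), np.float64(-0.073), 0, 0, 1] ,
[np.float64(-0.05), np.float64(3.47), np.float64(-1.19), np.float64(-0.073), 0, 0, 1] ,
[np.float64(-0.05), np.float64(3.55), np.float64(-0.94), np.float64(-0.073), 0, 0, 1] ,
[np.float64(-0.05), np.float64(3.61), np.float64(-0.67), np.float64(-0.073), 0, 0, 1] ,
[np.float64(-0.05), np.float64(3.65), np.float64(-0.41), np.float64(-0.073), 0, 0, 1] ,
[np.float64(-0.05), np.float64(3.67), np.float64(-0.14), np.float64(-0.073), 0, 0, 1] ,
```

View pics/w2.png

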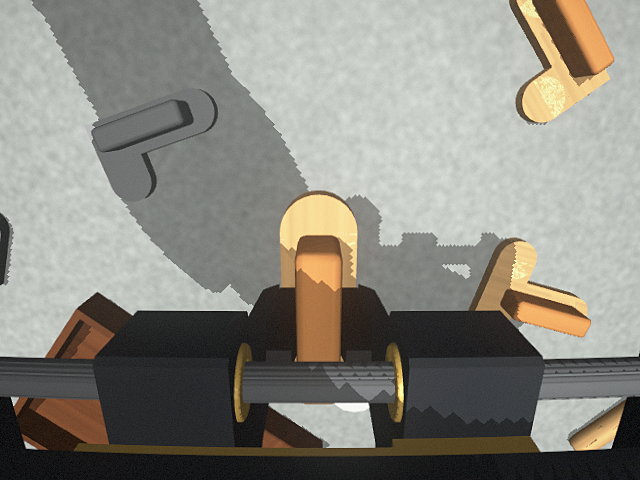

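Call:
drive_tool:
  motion:
    - [[0, 2.4, -2.7, -0.073, 0, 0, 1], [0, 2.6, -2.5, -0.073, 0, 0, 1], [0, 2.75, -2.3, -0.073, 0, 0, 1], [0, 2.9, -2.1, -0.073, 0, 0, 1], [0, 3.05, -1.9, -0.073, 0, 0, 1]]

```text
t: 4.55
eef_pos: [471.1, 72.1, 141.8]
eef_rot: [0.341, 1.547, -0.343]
contact_force: [0.5, 0.2, -1.0]
gripper_width: 15.7
```

Call:
drive_tool:
  motion:
    - [[0, 3.2, -1.65, -0.073, 0, 0, 1], [0, 3.3, -1.4, -0.073, 0, 0, 1], [0, 3.4, -1.15, -0.073, 0, 0, 1], [0, 3.45, -0.9, -0.073, 0, 0, 1], [0, 3.5, -0.65, -0.073, 0, 0, 1]]

```text
t: 5.05
eef_pos: [464.9, 250.7, 141.5]
eef_rot: [0.054, 1.573, -0.057]
contact_force: [-0.3, -0.6, -1.1]
gripper_width: 15.9
```

Call:
drive_tool:
  motion:
    - [[0, 3.55, -0.4, -0.073, 0, 0, 1], [0, 3.6, -0.15, -0.073, 0, 0, 1], [0, 0, 0, 0, 0, 0, 1], [0, 0, 0, 0, 0, 0, 1]]

```text
t: 5.45
eef_pos: [462.1, 321.5, 141.7]
eef_rot: [-0.059, 1.573, 0.057]
contact_force: [-0.3, -1.2, -1.8]
gripper_width: 16.0
```

```bash
python3 -c "
from h import *
from rig import imaging
plan((463,321,20),94.4,4,1)
cv2.imwrite('pics/s3.png',imaging.grab_frame('side')[:,:,::-1])
"
```

```text
t 5.45 p [462.1 321.5 141.7] yaw 94.2 tilt 0.21 dyaw 0.2 w 16.0 F [-0.3 -1.2 -1.8] q [-0.1   0.66 -0.81  1.81  0.59  0.93  0.47]
[np.float64(3.04), np.float64(-0.01), np.float64(0.02), np.float64(-0.001), 0, 0, 1] ,
[np.float64(3.04), np.float64(-0.01), np.float64(0.02), np.float64(-0.001), 0, 0, 1] ,
[np.float64(3.04), np.float64(-0.01), np.float64(0.02), np.float64(-0.001), 0, 0, 1] ,
[np.float64(3.04), np.float64(-0.01), np.float64(0.02), np.float64(-0.001), 0, 0, 1] ,
```

View pics/s3.png

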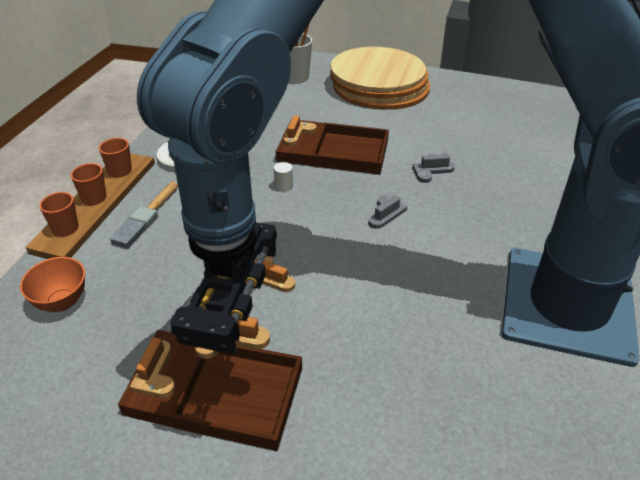

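Call:
drive_tool:
  motion:
    - [[4, 0, 0, 0, 0, 0, 1], [4, 0, 0, 0, 0, 0, 1], [2.5, 0, 0, 0, 0, 0, 1], [1.2, 0, 0, 0, 0, 0, 1], [0, 0, 0, 0, 0, 0, 1]]

```text
t: 6.0
eef_pos: [462.8, 319.7, 25.1]
eef_rot: [-0.058, 1.573, 0.054]
contact_force: [0.8, -0.6, 0.4]
gripper_width: 15.9
```

Call:
drive_tool:
  motion:
    - [[0.4, 0, 0, 0, 0, 0, 1], [0, 0, 0, 0, 0, 0, 1], [0, 0, 0, 0, 0, 0, 1]]

```text
t: 6.3
eef_pos: [464.2, 321.9, 23.7]
eef_rot: [-0.056, 1.569, 0.057]
contact_force: [0.6, -0.2, -0.7]
gripper_width: 15.7
```

Call:
drive_tool:
  motion:
    - [[0.4, 0, 0, 0, 0, 0, 1], [0, 0, 0, 0, 0, 0, 1], [0, 0, 0, 0, 0, 0, 1]]

```text
t: 6.6
eef_pos: [464.2, 322.1, 19.6]
eef_rot: [-0.056, 1.568, 0.057]
contact_force: [0.0, -1.8, 5.4]
gripper_width: 15.7
```

Call:
drive_tool:
  motion:
    - [[0, 0, 0, 0, 0, 0, -0.2], [0, 0, 0, 0, 0, 0, -0.2], [0, 0, 0, 0, 0, 0, -0.2], [0, 0, 0, 0, 0, 0, -0.2]]

```text
t: 7.0
eef_pos: [463.4, 321.5, 18.6]
eef_rot: [-0.057, 1.57, 0.057]
contact_force: [-0.4, -0.0, 0.1]
gripper_width: 45.6
```

Call:
drive_tool:
  motion:
    - [[-3, 0, 0, 0, 0, 0, -0.2], [-5, 0, 0, 0, 0, 0, -1], [-5, 0, 0, 0, 0, 0, -1], [-2, 0, 0, 0, 0, 0, -1], [0, 0, 0, 0, 0, 0, -1]]

```text
t: 7.5
eef_pos: [464.9, 323.1, 172.0]
eef_rot: [-0.054, 1.565, 0.059]
contact_force: [0.7, -0.1, 1.0]
gripper_width: 82.8
```

```bash
python3 -c "
from h import *
from rig import imaging
plan((503,93,120),80.2,7,-1)
cv2.imwrite('pics/w4.png',imaging.grab_frame('wrist')[:,:,::-1])
"
```

```text
t 7.5 p [464.9 323.1 172. ] yaw 94.1 tilt 0.33 dyaw -13.9 w 82.8 F [ 0.7 -0.1  1. ] q [-0.08  0.62 -0.84  1.79  0.56  0.97  0.5 ]
[np.float64(0.74), np.float64(-3.32), np.float64(0.31), np.float64(0.035), 0, 0, -1] ,
[np.float64(0.74), np.float64(-3.3), np.float64(0.42), np.float64(0.035), 0, 0, -1] ,
[np.float64(0.74), np.float64(-3.29), np.float64(0.54), np.float64(0.035), 0, 0, -1] ,
[np.float64(0.74), np.float64(-3.27), np.float64(0.65), np.float64(0.035), 0, 0, -1] ,
[np.float64(0.74), np.float64(-3.24), np.float64(0.76), np.float64(0.035), 0, 0, -1] ,
[np.float64(0.74), np.float64(-3.21), np.float64(0.87), np.float64(0.035), 0, 0, -1] ,
[np.float64(0.74), np.float64(-3.18), np.float64(0.99), np.float64(0.035), 0, 0, -1] ,
```

View pics/w4.png

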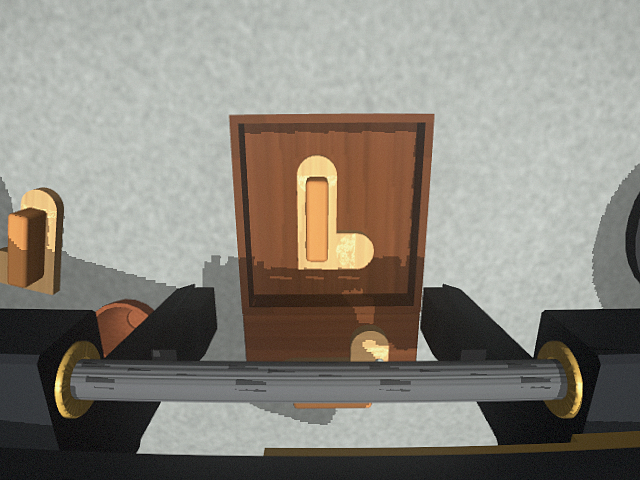

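The left rib lies flat, bar up, well inside the left tray (bar at pixel 317,220, toe at 355,250). The sample's toe at (370,345) is on the same side. Next is the right-hand rib.

Call:
drive_tool:
  motion:
    - [[0.7, -3.3, 0.3, 0.035, 0, 0, -1], [0.7, -3.3, 0.4, 0.035, 0, 0, -1], [0.7, -3.3, 0.55, 0.035, 0, 0, -1], [0.7, -3.25, 0.65, 0.035, 0, 0, -1], [0.7, -3.25, 0.75, 0.035, 0, 0, -1]]

```text
t: 8.05
eef_pos: [489.3, 155.5, 131.7]
eef_rot: [0.081, 1.572, -0.083]
contact_force: [1.0, 0.2, -0.3]
gripper_width: 88.1
```

Call:
drive_tool:
  motion:
    - [[0.7, -3.2, 0.85, 0.035, 0, 0, -1], [0.7, -3.2, 1.0, 0.035, 0, 0, -1], [0, 0, 0, 0, 0, 0, -1], [0, 0, 0, 0, 0, 0, -1]]

```text
t: 8.45
eef_pos: [500.0, 90.9, 118.3]
eef_rot: [0.136, 1.569, -0.137]
contact_force: [-0.5, 0.9, -0.7]
gripper_width: 88.6
```

```bash
python3 -c "
from h import *
from rig import imaging
plan((503,93,13.5),80.2,4,-1)
cv2.imwrite('pics/w5.png',imaging.grab_frame('wrist')[:,:,::-1])
"
```

```text
t 8.45 p [500.   90.9 118.3] yaw 80.0 tilt 0.16 dyaw 0.2 w 88.6 F [-0.5  0.9 -0.7] q [ 0.31  0.6  -0.74  1.97  0.56  0.8   0.64]
[np.float64(2.62), np.float64(0.06), np.float64(0.06), np.float64(-0.001), 0, 0, -1] ,
[np.float64(2.62), np.float64(0.06), np.float64(0.06), np.float64(-0.001), 0, 0, -1] ,
[np.float64(2.62), np.float64(0.06), np.float64(0.06), np.float64(-0.001), 0, 0, -1] ,
[np.float64(2.62), np.float64(0.06), np.float64(0.06), np.float64(-0.001), 0, 0, -1] ,
```

View pics/w5.png

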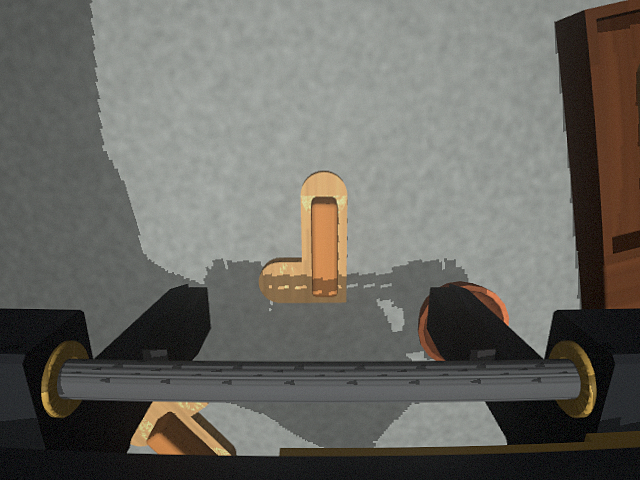

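Call:
drive_tool:
  motion:
    - [[0, 0.2, 0.2, 0, 0, 0, 0], [0, 0, 0, 0, 0, 0, 0], [0, 0, 0, 0, 0, 0, 0], [0, 0, 0, 0, 0, 0, 0], [0, 0, 0, 0, 0, 0, 0]]

```text
t: 9.0
eef_pos: [503.3, 93.5, 119.7]
eef_rot: [0.135, 1.567, -0.135]
contact_force: [0.3, 0.5, 0.5]
gripper_width: 50.2
```

Call:
drive_tool:
  motion:
    - [[4.5, 0, 0, 0, 0, 0, 0], [4, 0, 0, 0, 0, 0, 0], [2, 0, 0, 0, 0, 0, 0], [0, 0, 0, 0, 0, 0, 0], [0, 0, 0, 0, 0, 0, 0]]

```text
t: 9.5
eef_pos: [503.6, 93.7, 15.2]
eef_rot: [0.136, 1.566, -0.135]
contact_force: [-0.4, 1.1, -0.1]
gripper_width: 44.4
```

Call:
drive_tool:
  motion:
    - [[0.1, 0, 0, 0, 0, 0, 1], [0, 0, 0, 0, 0, 0, 1], [0, 0, 0, 0, 0, 0, 1], [0, 0, 0, 0, 0, 0, 1], [0, 0, 0, 0, 0, 0, 1]]

```text
t: 10.0
eef_pos: [503.9, 93.4, 14.3]
eef_rot: [0.136, 1.565, -0.136]
contact_force: [-2.0, -0.4, 6.7]
gripper_width: 16.2
```

Call:
drive_tool:
  motion:
    - [[0, 0, 0, 0, 0, 0, 1], [0, 0, 0, 0, 0, 0, 1], [-4, 0, 0, 0, 0, 0, 1], [-5, 0, 0, 0, 0, 0, 1], [-4, 0, 0, 0, 0, 0, 1]]

```text
t: 10.5
eef_pos: [503.2, 93.5, 145.6]
eef_rot: [0.136, 1.567, -0.135]
contact_force: [1.1, -0.6, -1.6]
gripper_width: 16.3
```

Call:
drive_tool:
  motion:
    - [[0, 0, 0, 0, 0, 0, 1], [0, 0, 0, 0, 0, 0, 1]]

```text
t: 10.7
eef_pos: [503.6, 92.9, 143.9]
eef_rot: [0.136, 1.565, -0.136]
contact_force: [0.1, -1.4, -2.3]
gripper_width: 16.1
```

```bash
python3 -c "
from h import *
from rig import imaging
plan((475,-325,146),94.4,10,1)
cv2.imwrite('pics/w6.png',imaging.grab_frame('wrist')[:,:,::-1])
"
```

```text
t 10.7 p [503.6  92.9 143.9] yaw 80.1 tilt 0.07 dyaw 14.3 w 16.1 F [ 0.1 -1.4 -2.3] q [ 0.33  0.56 -0.78  1.94  0.52  0.85  0.67]
[np.float64(-0.02), np.float64(-4.17), np.float64(0.44), np.float64(-0.025), 0, 0, 1] ,
[np.float64(-0.02), np.float64(-4.18), np.float64(0.34), np.float64(-0.025), 0, 0, 1] ,
[np.float64(-0.02), np.float64(-4.18), np.float64(0.23), np.float64(-0.025), 0, 0, 1] ,
[np.float64(-0.02), np.float64(-4.19), np.float64(0.13), np.float64(-0.025), 0, 0, 1] ,
[np.float64(-0.02), np.float64(-4.19), np.float64(0.02), np.float64(-0.025), 0, 0, 1] ,
[np.float64(-0.02), np.float64(-4.19), np.float64(-0.08), np.float64(-0.025), 0, 0, 1] ,
[np.float64(-0.02), np.float64(-4.18), np.float64(-0.19), np.float64(-0.025), 0, 0, 1] ,
[np.float64(-0.02), np.float64(-4.18), np.float64(-0.29), np.float64(-0.025), 0, 0, 1] ,
[np.float64(-0.02), np.float64(-4.17), np.float64(-0.4), np.float64(-0.025), 0, 0, 1] ,
[np.float64(-0.02), np.float64(-4.16), np.float64(-0.5), np.float64(-0.025), 0, 0, 1] ,
```

View pics/w6.png

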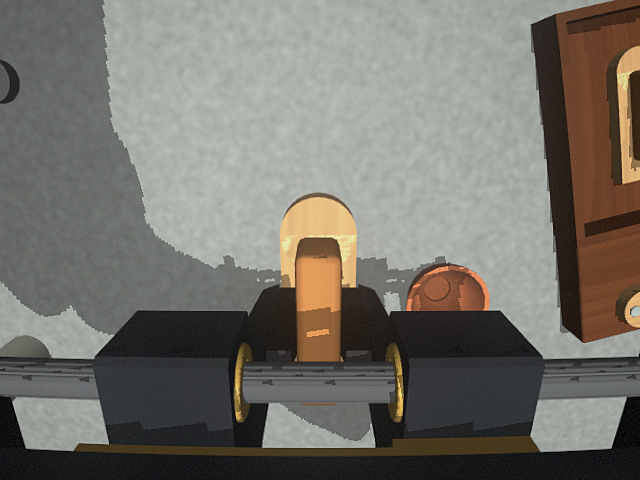

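Call:
drive_tool:
  motion:
    - [[0, -4.2, 0.45, -0.025, 0, 0, 1], [0, -4.2, 0.35, -0.025, 0, 0, 1], [0, -4.2, 0.25, -0.025, 0, 0, 1], [0, -4.2, 0.15, -0.025, 0, 0, 1], [0, -4.2, 0, -0.025, 0, 0, 1]]

```text
t: 11.25
eef_pos: [487.9, -118.2, 141.8]
eef_rot: [0.037, 1.574, -0.036]
contact_force: [-1.3, -1.1, -1.0]
gripper_width: 15.5
```

Call:
drive_tool:
  motion:
    - [[0, -4.2, -0.1, -0.025, 0, 0, 1], [0, -4.2, -0.2, -0.025, 0, 0, 1], [0, -4.2, -0.3, -0.025, 0, 0, 1], [0, -4.2, -0.4, -0.025, 0, 0, 1], [0, -4.2, -0.5, -0.025, 0, 0, 1]]

```text
t: 11.75
eef_pos: [473.3, -327.9, 141.4]
eef_rot: [-0.06, 1.573, 0.063]
contact_force: [1.4, -0.1, -1.8]
gripper_width: 15.8
```

Call:
drive_tool:
  motion:
    - [[0, 0, 0, 0, 0, 0, 1], [0, 0, 0, 0, 0, 0, 1], [0, 0, 0, 0, 0, 0, 1]]

```text
t: 12.05
eef_pos: [474.7, -324.9, 142.5]
eef_rot: [-0.06, 1.571, 0.064]
contact_force: [-0.1, -0.1, -0.6]
gripper_width: 15.6
```

```bash
python3 -c "
from h import *
from rig import imaging
plan((475,-325,20),94.4,4,1)
cv2.imwrite('pics/t7.png',imaging.grab_frame('wrist')[:,:,::-1])
"
```

```text
t 12.05 p [ 474.7 -324.9  142.5] yaw 94.5 tilt 0.15 dyaw -0.1 w 15.6 F [-0.1 -0.1 -0.6] q [ 1.08  0.67 -0.78  1.78  0.57  0.94  1.71]
[np.float64(3.06), np.float64(-0.0), np.float64(0.01), np.float64(0.001), 0, 0, 1] ,
[np.float64(3.06), np.float64(-0.0), np.float64(0.01), np.float64(0.001), 0, 0, 1] ,
[np.float64(3.06), np.float64(-0.0), np.float64(0.01), np.float64(0.001), 0, 0, 1] ,
[np.float64(3.06), np.float64(-0.0), np.float64(0.01), np.float64(0.001), 0, 0, 1] ,
```

View pics/t7.png

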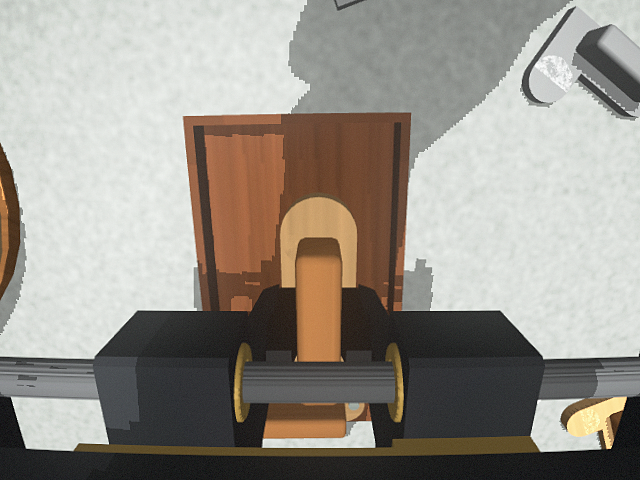

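The rib hangs over the right tray: its stem end is at (318,215) and the tray's inner walls are near columns 200 and 398. Alignment is good, so I lower it.

Call:
drive_tool:
  motion:
    - [[4, 0, 0, 0, 0, 0, 1], [4, 0, 0, 0, 0, 0, 1], [3, 0, 0, 0, 0, 0, 1], [1.1, 0, 0, 0, 0, 0, 1], [0, 0, 0, 0, 0, 0, 1]]

```text
t: 12.6
eef_pos: [475.0, -325.0, 22.0]
eef_rot: [-0.061, 1.571, 0.064]
contact_force: [0.4, -0.1, -0.6]
gripper_width: 15.5
```

Call:
drive_tool:
  motion:
    - [[0.3, 0, 0, 0, 0, 0, 1], [0, 0, 0, 0, 0, 0, 1], [0, 0, 0, 0, 0, 0, 1]]

```text
t: 12.9
eef_pos: [475.5, -327.0, 20.4]
eef_rot: [-0.061, 1.569, 0.06]
contact_force: [0.3, -0.0, -0.8]
gripper_width: 15.7
```

Call:
drive_tool:
  motion:
    - [[0.2, 0, 0, 0, 0, 0, 1], [0, 0, 0, 0, 0, 0, 1], [0, 0, 0, 0, 0, 0, 1]]

```text
t: 13.2
eef_pos: [475.7, -327.2, 19.7]
eef_rot: [-0.062, 1.569, 0.059]
contact_force: [-3.2, 1.8, 14.5]
gripper_width: 15.8
```

Call:
drive_tool:
  motion:
    - [[0, 0, 0, 0, 0, 0, -0.2], [0, 0, 0, 0, 0, 0, -0.2], [0, 0, 0, 0, 0, 0, -0.2], [0, 0, 0, 0, 0, 0, -0.2]]

```text
t: 13.6
eef_pos: [475.0, -326.9, 17.6]
eef_rot: [-0.061, 1.57, 0.061]
contact_force: [0.3, -0.1, -0.9]
gripper_width: 45.8
```

Call:
drive_tool:
  motion:
    - [[-3, 0, 0, 0, 0, 0, -0.2], [-5, 0, 0, 0, 0, 0, -0.2], [-5, 0, 0, 0, 0, 0, -0.2], [-5, 0, 0, 0, 0, 0, -0.2], [0, 0, 0, 0, 0, 0, -0.2]]

```text
t: 14.1
eef_pos: [478.9, -328.1, 204.2]
eef_rot: [-0.065, 1.561, 0.056]
contact_force: [0.6, -0.8, 0.5]
gripper_width: 52.7
```

Call:
drive_tool:
  motion:
    - [[0, 0, 0, 0, 0, 0, -0.2], [0, 0, 0, 0, 0, 0, -0.2], [0, 0, 0, 0, 0, 0, -0.2]]

```text
t: 14.4
eef_pos: [474.0, -326.5, 195.9]
eef_rot: [-0.059, 1.572, 0.062]
contact_force: [-0.4, 0.4, -0.5]
gripper_width: 53.0
```

```bash
python3 -c "
from h import *
from rig import imaging
np.save('mw.npy',imaging.camera_model('wrist')['pose'])
for n in ('wrist','side'): cv2.imwrite('pics/%s8.png'%n,imaging.grab_frame(n)[:,:,::-1])
"
```

```text
(no output)
```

View pics/wrist8.png

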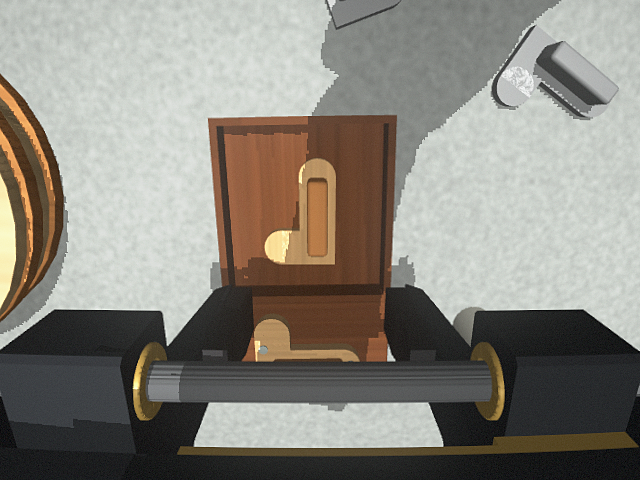

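View pics/side8.png

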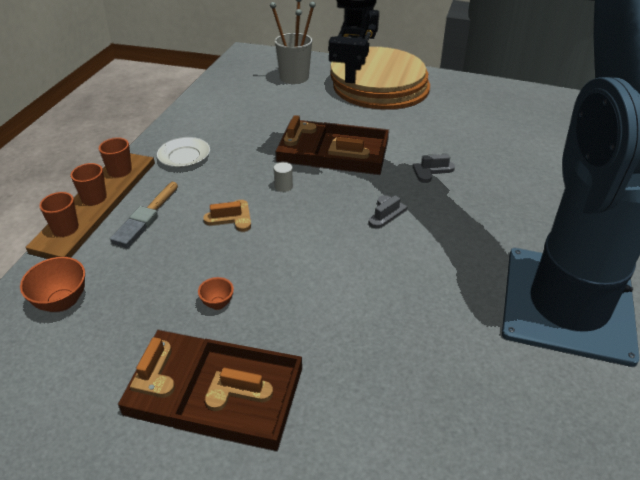

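Both ribs lie flat and bar-up in the matching trays, at side-view pixels (240,385) and (348,147). The T rib, the grey ribs and the bowl are where they were.

```bash
python3 -c "
from rig import job,observe
print(observe()['t'], observe()['contact_force']); print(job.job_done())"
```

```text
14.5 [-0.16523353  0.60627898 -0.38496696]
the job is handed in; nothing more can be done
None
```

I put the left-hand rib into the left tray and the right-hand rib into the right tray, pinching each across its grip bar, and handed the job in at 14.5 s. No verdict was reported.

- **Placement:** the final wrist and side pictures show both ribs flat, grip bar up, well inside the walls, with the toe on the same hand as each tray's sample. From the gripper position at release, each is about 10 mm from its tray's centre, against limits of 70 and 65 mm. I did not re-measure the ribs in the pictures afterwards.
- **Forces:** the highest reading after a move was about 15 N, as the right rib touched the tray floor. At hand-in the gripper was clear, about 196 mm up, with contact force near zero.
- **Other objects:** the T rib, the grey look-alikes and the bowl were not moved.
- **Disagreement:** the measured heights wandered by 2–4 mm from the commanded ones. I lowered the last few millimetres of each placing in small steps until the contact force rose. No check failed.

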